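Set out the display from the pile

TASK

Take the pile apart from the top down and set each article out for display on the wooden board of its own shape, finishing with one before fetching the next: the small square box on the small square board, the round box on the round board, the flat carton on the oblong board, the chocolate bar on the long narrow board. Each shall sit flat, right way up, centred on its board to within about a centimetre and squared up with its sides. Leave the stamp where it is and keep clear of the big bag.

Things in the scene. Friction and masses are not known exactly. Their poses are not given: they have to be found in the camera images.
- square_box: Small square cardboard box with a white push-on lid and a grey band across the lid, topmost in the pile. 45 x 45 mm, 28 mm high (the upper 14 mm is the lid, 45 mm; below it 42 mm). 60 g. Origin: centre of the underside; z up, x and y along its sides.
- round_box: Round wooden box with a push-on lid, under the small square box in the pile. 68 mm diameter, 30 mm high, about 0.13 kg. Origin: centre of the underside, z up.
- flat_carton: Dark carton lying flat on its broad side, pale label up, under the round box and across the chocolate bar. 98 mm long (its x), 62 mm wide (its y), 26 mm high, 0.14 kg. Origin: centre of the underside, z up.
- choc_bar: Wrapped chocolate bar lying flat, at the bottom of the pile on the table. 139 mm long over the crimped wrapper ends (its y; the solid bar is 124 mm), 56 mm wide (its x), 11 mm high, about 0.09 kg. Origin: centre of the underside, z up.
- square_board: Fixed display board, light wood on a slightly smaller dark foot, 14 mm high in all; its top is flat, without a rim. Origin: centre of the underside on the table, so the top is at origin z + 14 mm. Small square top, 64 x 64 mm, x and y along its sides; for the small square box.
- round_board: Fixed display board, light wood on a slightly smaller dark foot, 14 mm high in all; its top is flat, without a rim. Origin: centre of the underside on the table, so the top is at origin z + 14 mm. Round top, 88 mm diameter; for the round box.
- oblong_board: Fixed display board, light wood on a slightly smaller dark foot, 14 mm high in all; its top is flat, without a rim. Origin: centre of the underside on the table, so the top is at origin z + 14 mm. Oblong top, 120 mm (its x) by 82 mm (its y); for the flat carton.
- long_board: Fixed display board, light wood on a slightly smaller dark foot, 14 mm high in all; its top is flat, without a rim. Origin: centre of the underside on the table, so the top is at origin z + 14 mm. Long narrow top, 156 mm (its y) by 76 mm (its x); for the chocolate bar.
- date_stamp: Bystander: rubber stamp with a black turned handle, base 30 mm (x) by 50 mm (y), 70 mm high, loose on the table. Origin: centre of the underside. Leave it alone. Round it, to the left of the work, lie a flat tin (17 mm high) and stand a fixed wire rack of bars (80 mm high) and a fixed price holder (85 mm high).
- bag_face (a point): Obstacle: foot of the middle of the left face of a big brown paper bag, fixed, 504 mm tall. The face runs 112 mm either way along (0.956, 0.292) in x, y; the bag lies from there 375 mm to the right along (0.292, -0.956). The arm starts right of the face, in front of the bag: come round on the robot's side of it and keep off.

How it is judged:
On the way, in this order (a step that is already met when the one before it is completed fails the run):
1. The small square box stands released on the small square board (horizontal distance between square_box and square_board below 0.012 m and z of square_box in the frame of square_board between 0.011 and 0.017 m and angle between square_box's own z axis and vertical below 0.08 rad and (angle between the x axis of square_box and the x axis of square_board, either way round below 0.18 rad or angle between the x axis of square_box and the y axis of square_board, either way round below 0.18 rad) and linear speed of square_box below 0.02 m/s and angular speed of square_box below 0.2 rad/s and contact force between square_box and the fingers below 0.05 N), for 0.2 s.
2. The round box stands released on the round board (horizontal distance between round_box and round_board below 0.012 m and z of round_box in the frame of round_board between 0.011 and 0.017 m and angle between round_box's own z axis and vertical below 0.08 rad and linear speed of round_box below 0.02 m/s and angular speed of round_box below 0.2 rad/s and contact force between round_box and the fingers below 0.05 N), for 0.2 s.
3. The flat carton lies released on the oblong board, along it (horizontal distance between flat_carton and oblong_board below 0.012 m and z of flat_carton in the frame of oblong_board between 0.011 and 0.017 m and angle between flat_carton's own z axis and vertical below 0.08 rad and angle between the x axis of flat_carton and the x axis of oblong_board, either way round below 0.18 rad and linear speed of flat_carton below 0.02 m/s and angular speed of flat_carton below 0.2 rad/s and contact force between flat_carton and the fingers below 0.05 N), for 0.2 s.
4. The chocolate bar lies released on the long board, along it (horizontal distance between choc_bar and long_board below 0.012 m and z of choc_bar in the frame of long_board between 0.011 and 0.017 m and angle between choc_bar's own z axis and vertical below 0.08 rad and angle between the y axis of choc_bar and the y axis of long_board, either way round below 0.18 rad and linear speed of choc_bar below 0.02 m/s and angular speed of choc_bar below 0.2 rad/s and contact force between choc_bar and the fingers below 0.05 N), for 0.2 s.
At the end, for the whole second after the job is handed in: Set out in turn from the top of the pile, each article rests released on its own board: flat within 0.08 rad, underside on the board top (3 mm), centres within 12 mm, sides squared within 0.18 rad (carton and bar along the board, either way round). Stamp moved under 25 mm, not knocked over (horizontal distance between square_box and square_board below 0.012 m and z of square_box in the frame of square_board between 0.011 and 0.017 m and angle between each of square_box, round_box, flat_carton, choc_bar's own z axis and vertical below 0.08 rad and (angle between the x axis of square_box and the x axis of square_board, either way round below 0.18 rad or angle between the x axis of square_box and the y axis of square_board, either way round below 0.18 rad) and linear speed of each of square_box, round_box, flat_carton, choc_bar below 0.02 m/s and angular speed of each of square_box, round_box, flat_carton, choc_bar below 0.2 rad/s and horizontal distance between round_box and round_board below 0.012 m and z of round_box in the frame of round_board between 0.011 and 0.017 m and horizontal distance between flat_carton and oblong_board below 0.012 m and z of flat_carton in the frame of oblong_board between 0.011 and 0.017 m and angle between the x axis of flat_carton and the x axis of oblong_board, either way round below 0.18 rad and horizontal distance between choc_bar and long_board below 0.012 m and z of choc_bar in the frame of long_board between 0.011 and 0.017 m and angle between the y axis of choc_bar and the y axis of long_board, either way round below 0.18 rad); the robot touches nothing.
It fails at once if The stamp is shifted by more than 25 mm or knocked over (distance of date_stamp from where it was at the start of the episode above 0.025 m or angle between date_stamp's own z axis and vertical above 0.5 rad).
It also fails if it takes over 99 s, if anything falls off the work surface, if the arm or the gripper's body presses on something with over 40 N, if the wrist force passes 120 N, or if a joint passes its speed limit or range.

ROBOT

A 7-joint arm with a two-finger parallel gripper is mounted at the origin on a cart in front of the work surface, level with it; the furniture and walls round the work are solid. World frame = base frame: x ahead of the robot, y to its left, z up, the work surface at z = 0. Lengths are in m, angles in rad, forces in N, time in s.
With the tool pointing down it reaches from about 0.4 to 0.85 m from the base axis. Payload 10.4 kg.
Tool frame: the origin (TCP) lies at the very end of the fingers, on their centre line; the grasp point (between the pads) lies manip.hold_point_z behind it (manip.hold_point_z is the distance from the TCP to the grasp point, in m); z points along the fingers, y is the direction in which the jaws open and shut (so a half turn about z gives the same grasp; the last joint's range is limited). The gripper opens to 85 mm and grips with 20 to 120 N. Pads are 22 mm wide; open, the fingers measure 114 mm over their backs; the gripper's body (76 mm by 85 mm) begins 54 mm behind the grasp point. The pads swing forward as they close: fully open they stand 13 mm farther back than shut.
Start: joints at [-1.327, 0.332, -0.065, 1.46, 0.022, 1.35, -0.088], TCP at [0.165, 0.603, 0.231] pointing down, gripper open.
Joint ranges: [-2.6, 2.6], [-0.5, 2.12], [-1.47, 1.34], [0.16, 2.42], [-1.27, 4.41], [0.06, 2.06], [-2.6, 2.6]. Speed limits (rad/s): [2.22, 2.22, 2.79, 2.79, 3.14, 3.14, 3.14].

INTERFACE

Orientations are given as a unit quaternion [x, y, z, w].
In Python, from workcell import manip gives the robot as it stands.
- The arm moves only by the tool jog_arm, never from a script. Its arguments are lists of equal length, an entry for each row: "translation": the shift along the world's x, y, z in mm, a list of three; "turn": the turn about the world's z in degrees. In form: {"translation": [[x, y, z], ...], "turn": [turn, ...]}. A call has 1 to 12 rows; each row is the pose to reach, as a shift and turn from the pose measured when the call began; what a row does not reach only later rows make up. A row lasts 1/12 s, in which the tool goes at most 41.7 mm and 7.16 degrees, less where a joint would pass 70% of its speed; a pose out of reach is approached as far as the arm can. A call with a gripper value outside its range is refused whole. "grip" is the finger opening in mm, from 0 to 85.4, set as the call begins (left out, the last holds). The fingers move at their own pace and stop on an object; "grip_force" is the grip in N (left out, the last holds). Time passes only in rows, so rows that repeat a pose let the fingers close. It gives the time, the measured TCP pose, the force and the opening at its end, in the units of the state.
- manip.get_obs(): the state, without advancing time (a new reading comes with each control period).
- manip.camera(name): name is "side" or "top" or "wrist"; returns a dict with "frame" (480x640x3 uint8, red, green, blue), "mtx" (3x3 intrinsics, pixels), "pose" (4x4, takes a point from camera to world coordinates). Camera axes: x right, y down, z forward; pixel columns grow to the right and rows downward; lengths in m; the calibration is good to about 2 mm. A picture is of the moment at which its call begins. There is no depth.
- manip.hand_in(): hands the job in, once; it reports no verdict.
Trained networks look in a picture, given as the dict that the camera call returned (one of the last four; its "shot" number tells which), for a name from the list of things; names that differ only in an ending like _2 or _b are one class to them, and where a whole thing is asked for, a point or a joint stands for the part that bears it (a point fixed in the world has none). Each returns a list of dicts, best first, with "confidence" (0 to 1); they miss things now and then, are a little off and sometimes report something else, mostly with a low value. They report only what shows in the picture. A call takes as long as a camera call.
- manip.outline_of(picture, label): "mask" (480x640 bool, what is visible of it) and "extent" ([left, top, right, bottom] in pixels, round what is visible of it).
- manip.pinpoint(picture, label): "at" ([column, row] in pixels: a listed point, or the origin of a listed thing).
The state is a dict: "clock": time; "joint_pos": joint angles; "joint_velocities": joint speeds; "tau": joint torques, N m; "position": TCP position; "ee_rot": TCP orientation; "ft_force": force on the tool from outside, world axes, zero at the start; "torque": the same for the moment, N m; "grip_width": opening from 0.0 (shut) to 1.0 (fully open).
Only numpy, scipy, OpenCV 4.12 (cv2) and the standard library are available. Lean on these libraries where they do the work, as an engineer would, in place of code of your own. Each camera call takes 0.05 s, during which the arm holds its last target. There are 200 camera calls.

## Working session

There is one attempt and no reset: what is moved stays moved. The work goes in short steps, Python scripts to look and compute and a tool call to move; the robot and the scene stay as the last step left them, time stands still between calls to the robot, and variables do not carry over. Pictures are saved under pics/ and viewed, about 12 in all and at most 16, crops included, and the job is handed in when it is done.

Besides the shell and the picture viewer there is one more tool, called after "Request:" as name(argument=value, ...) on one line, values as JSON. jog_arm: Moves the arm, as the interface text tells. Its arguments: {"type":"object","properties":{"translation":{"type":"array"},"turn":{"type":"array"},"grip":{"type":"number"},"grip_force":{"type":"number"}},"required":["translation","turn"]}

```bash
mkdir -p pics; ls; cat > h.py <<'E'
import numpy as np, cv2
from workcell import manip
def snap(n,fn=None):
    p=manip.camera(n)
    if fn: cv2.imwrite('pics/'+fn,cv2.cvtColor(p['frame'],cv2.COLOR_RGB2BGR))
    return p
def ray(p,uv,z):
    K=np.array(p['mtx']);T=np.array(p['pose'])
    d=T[:3,:3]@np.linalg.solve(K,np.array([uv[0],uv[1],1.]));o=T[:3,3]
    return (o+d*(z-o[2])/d[2])
def proj(p,X):
    K=np.array(p['mtx']);T=np.array(p['pose'])
    c=K@(T[:3,:3].T@(np.array(X)-T[:3,3]));return c[:2]/c[2]
E
python3 - <<'E'
from h import *
o=manip.get_obs();print(o['clock'],o['position'],o['ee_rot'],manip.hold_point_z,o['grip_width'])
for n in ('top','side'):
    p=snap(n,n+'0.png');print(n,np.round(p['pose'],3).tolist())
    for l,z in [('square_box',.08),('round_box',.037),('flat_carton',.011),('choc_bar',0),('square_board',0),('round_board',0),('oblong_board',0),('long_board',0),('date_stamp',0),('bag_face',0)]:
        r=manip.pinpoint(p,l)[:1];m=manip.outline_of(p,l)[:1]
        for a in r: print(l,np.round(a['at']),a['confidence'],ray(p,a['at'],z).round(3))
        for b in m:
            q=cv2.minAreaRect(cv2.findNonZero(b['mask'].astype(np.uint8)));print('   ',b['extent'],np.round(q[0]),np.round(q[1]),round(q[2],1),b['mask'].sum())
E
```

```text
pics
0.0 [0.16466996 0.60250628 0.23048761] [ 1.33004837e-01  9.91115110e-01 -7.38712850e-04 -7.51067830e-05] 0.0187 0.9981467868874438
top [[0.004, -0.991, 0.134, 0.423], [-1.0, -0.008, -0.024, -0.25], [0.024, -0.134, -0.991, 0.981], [0.0, 0.0, 0.0, 1.0]]
square_box [265. 302.] 0.94 [ 0.444 -0.188  0.08 ]
    [250.4, 284.8, 278.9, 317.3] [264. 301.] [30. 31.] 84.6 906
round_box [268. 298.] 0.72 [ 0.451 -0.189  0.037]
    [251.6, 278.8, 292.9, 322.9] [274. 298.] [45. 35.] 78.4 658
    [238.5, 274.6, 304.7, 323.5] [271. 300.] [64. 41.] 7.1 977
    [242.9, 263.6, 293.2, 353.3] [268. 306.] [36. 88.] 16.3 1593
square_board [276. 181.] 0.86 [ 0.645 -0.196  0.   ]
    [250.3, 157.7, 299.1, 198.5] [274. 177.] [42. 40.] 9.5 1599
round_board [203. 146.] 0.86 [ 0.703 -0.074  0.   ]
    [174.2, 121.1, 227.0, 175.4] [200. 146.] [52. 53.] 90.0 2225
oblong_board [363. 208.] 0.9 [ 0.6  -0.34  0.  ]
    [329.1, 165.5, 394.2, 245.0] [362. 205.] [51. 73.] 14.8 3652
long_board [364. 332.] 0.9 [ 0.398 -0.341  0.   ]
    [330.0, 278.5, 395.8, 385.9] [364. 333.] [ 49. 101.] 11.1 4689
date_stamp [203. 250.] 0.62 [ 0.53  -0.079  0.   ]
    [183.8, 236.1, 213.0, 258.9] [200. 247.] [32. 19.] 14.0 594Traceback (most recent call last):
  File "<stdin>", line 6, in <module>
ValueError: it knows: choc_bar, date_stamp, flat_carton, long_board, oblong_board, round_board, round_box, square_board, square_box
```

```bash
python3 - <<'E'
from h import *
for n in ('side','wrist'):
    p=snap(n,n+'0.png');print(n,np.round(p['pose'],3).tolist())
    for l,z in [('square_box',.067),('round_box',.037),('flat_carton',.011),('choc_bar',0),('square_board',0),('round_board',0),('oblong_board',0),('long_board',0),('date_stamp',0)]:
        r=manip.pinpoint(p,l)[:1]
        for a in r: print(l,np.round(a['at']),a['confidence'],ray(p,a['at'],z).round(3))
E
```

```text
side [[-0.986, -0.081, 0.145, 0.415], [-0.166, 0.521, -0.837, 0.474], [-0.007, -0.85, -0.527, 0.525], [0.0, 0.0, 0.0, 1.0]]
square_box [375. 271.] 0.73 [ 0.442 -0.18   0.067]
round_box [373. 280.] 0.84 [ 0.446 -0.197  0.037]
flat_carton [369. 290.] 0.74 [ 0.451 -0.203  0.011]
choc_bar [374. 301.] 0.88 [ 0.441 -0.188  0.   ]
square_board [254. 288.] 0.96 [ 0.65  -0.191  0.   ]
round_board [202. 330.] 0.56 [ 0.699 -0.076  0.   ]
oblong_board [295. 245.] 0.95 [ 0.609 -0.34   0.   ]
long_board [404. 253.] 0.95 [ 0.397 -0.345  0.   ]
date_stamp [309. 343.] 0.82 [ 0.53  -0.075  0.   ]
wrist [[0.264, 0.914, 0.307, 0.087], [0.965, -0.25, -0.084, 0.625], [0.0, 0.318, -0.948, 0.375], [0.0, 0.0, 0.0, 1.0]]
```

View pics/top0.png

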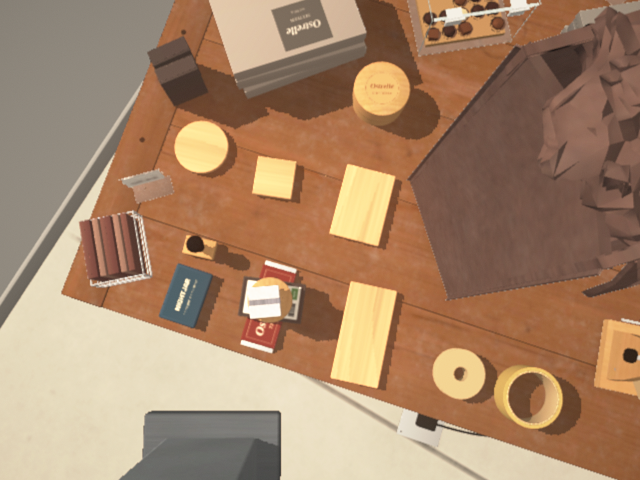

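View pics/side0.png

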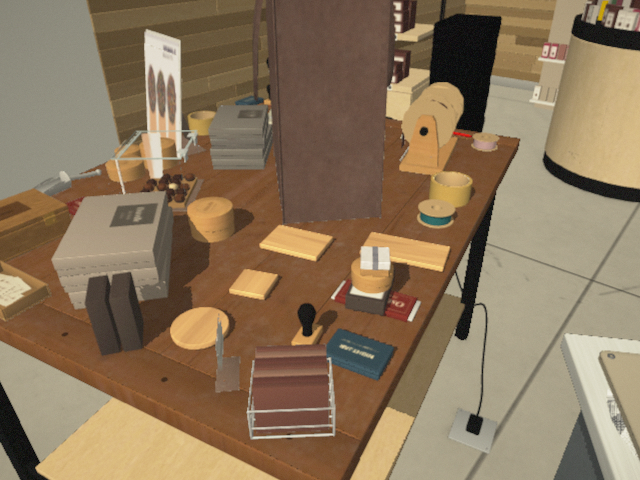

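```bash
python3 - <<'E'
from h import *
p=snap('top')
print(proj(p,[0,0,0]),proj(p,[.3,0,0]),proj(p,[.165,-.6,.23]),[ray(p,q,0).round(3) for q in [(410,180),(450,298),(63,293)]])
o=manip.get_obs();print(o)
E
```

```text
[139.20954894 598.59420626] [147.75346797 394.38264409] [599.81252998 536.27571392] [array([ 0.649, -0.42 ,  0.   ]), array([ 0.453, -0.482,  0.   ]), array([0.458, 0.142, 0.   ])]
{'clock': 2.05, 'joint_pos': array([-1.32659744,  0.33220424, -0.06468351,  1.46008482,  0.0215979 ,
        1.3499138 , -0.08849809]), 'joint_velocities': array([-0.00076859, -0.00081224, -0.00039718,  0.00018839, -0.0004124 ,
        0.00020226, -0.00117043]), 'tau': array([-2.39550700e-04, -6.25220919e+01,  4.89498465e-02, -3.91825676e+01,
        1.64573971e-02,  1.83370808e-03, -1.46958541e-05]), 'position': array([0.16477551, 0.60291211, 0.23134209]), 'ee_rot': array([ 1.33009706e-01,  9.91114734e-01,  4.24209686e-05, -2.31838707e-06]), 'ft_force': array([-0.23222067,  0.19908315,  0.6938289 ]), 'torque': array([-0.00705364,  0.0385188 ,  0.01660865]), 'grip_width': 1.0035943716685949}
```

View pics/wrist0.png

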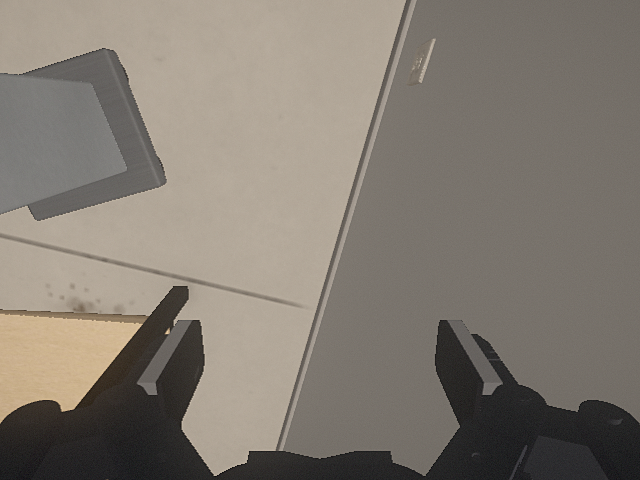

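```bash
cat >> h.py <<'E'
def rect(p,label,z,show=True):
    """min-area rectangle on plane z of a thing's mask: centre, sizes, angle (deg) of its long side"""
    r=manip.outline_of(p,label)
    if not r: return None
    m=r[0]['mask'].astype(np.uint8);c=max(cv2.findContours(m,0,2)[0],key=cv2.contourArea)[:,0,:]
    w=np.array([ray(p,q,z)[:2] for q in c])
    b=cv2.boxPoints(cv2.minAreaRect((w*1000).astype(np.float32)))
    e1,e2=b[1]-b[0],b[2]-b[1]
    if np.linalg.norm(e1)<np.linalg.norm(e2): e1,e2=e2,e1
    out=(b.mean(0).round(1),np.linalg.norm(e1).round(1),np.linalg.norm(e2).round(1),np.degrees(np.arctan2(e1[1],e1[0])).round(1)%180)
    if show: print(label,round(r[0]['confidence'],2),*out)
    return out
E
python3 - <<'E'
from h import *
for n in ('top','side'):
    p=snap(n);print(n)
    for l,z in [('square_board',.014),('round_board',.014),('oblong_board',.014),('long_board',.014),('square_box',.095)]: rect(p,l,z)
E
```

```text
top
square_board 0.69 [ 648.7 -193.7] 64.7 63.9 172.3
round_board 0.65 [ 445.6 -227.7] 63.0 29.9 174.5
oblong_board 0.59 [ 604.1 -338.4] 123.2 82.4 164.9
long_board 0.86 [ 397.2 -339.3] 158.5 79.7 167.9
square_box 0.66 [ 444.8 -186.6] 45.2 44.7 94.4
side
round_board 0.91 [698.2 -67.3] 94.8 90.4 99.0
oblong_board 0.75 [ 604.8 -332.5] 125.7 98.7 166.5
long_board 0.96 [ 398.7 -334.5] 159.4 89.8 166.7
square_box 0.75 [ 443.9 -168.8] 81.8 44.9 95.9
```

Request:
jog_arm(translation=[[20,-40,10],[50,-70,20],[80,-100,30],[110,-135,30],[140,-170,30],[165,-203,30],[185,-240,30],[200,-280,30],[212,-320,30],[222,-360,30],[230,-400,30],[240,-440,30]], turn=[0,-5,-10,-15,-20,-25,-30,-35,-40,-45,-50,-55])

```text
clock: 3.65
position: [0.4012, 0.1759, 0.2615]
ee_rot: [0.577, 0.816, 0.0, -0.0]
ft_force: [1.1, 0.2, 0.8]
grip_width: 0.999
```

Request:
jog_arm(translation=[[4,-36,0],[8,-74,0],[12,-112,0],[16,-150,0],[20,-188,0],[24,-226,0],[30,-264,0],[36,-300,0],[44,-335,0],[44,-362,-10],[44,-362,-12],[44,-362,-12]], turn=[-2,-4,-6,-8,-10,-12,-14,-15,-15,-15,-15,-15])

```text
clock: 4.65
position: [0.4445, -0.1874, 0.249]
ee_rot: [0.68, 0.733, -0.0, -0.0]
ft_force: [0.4, 1.0, 0.6]
grip_width: 1.001
```

```bash
python3 - <<'E'
from h import *
o=manip.get_obs();print(o['position'].round(4),o['ee_rot'].round(3),o['joint_pos'].round(2))
p=snap('wrist','w1.png')
rect(p,'square_box',.095);rect(p,'round_box',.067);rect(p,'flat_carton',.037);rect(p,'choc_bar',.011)
for l,z in [('square_box',.067),('round_box',.037),('flat_carton',.011),('choc_bar',0)]:
    for a in manip.pinpoint(p,l)[:1]: print(l,np.round(a['at']),a['confidence'],ray(p,a['at'],z).round(3))
E
```

```text
[ 0.4445 -0.1874  0.249 ] [ 0.68   0.733 -0.    -0.   ] [-0.54 -0.04  0.84  1.83  0.03  1.34  0.36]
square_box 0.82 [ 445.1 -184.2] 49.1 45.0 95.6
round_box 0.81 [ 461.1 -178.9] 69.2 33.1 133.9
flat_carton 0.64 [ 454.5 -159.1] 62.3 33.5 172.0
choc_bar 0.87 [ 396.3 -173.5] 57.5 48.1 73.5
square_box [318. 206.] 0.87 [ 0.444 -0.184  0.067]
flat_carton [610.  92.] 0.49 [ 0.693 -0.076  0.011]
```

View pics/w1.png

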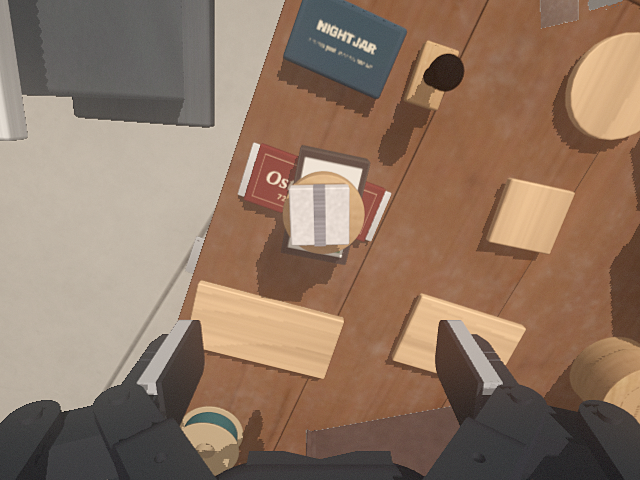

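Request:
jog_arm(translation=[[0,1,-38],[0,1,-76],[0,1,-114],[0,1,-145],[0,1,-165],[0,1,-177],[0,1,-181],[0,1,-181]], turn=[0,0,0,0,0,0,0,0])

```text
clock: 5.77
position: [0.4453, -0.1847, 0.0686]
ee_rot: [0.679, 0.734, 0.0, -0.0]
ft_force: [-0.3, -0.3, 1.0]
grip_width: 0.999
```

Request:
jog_arm(translation=[[0,0,0],[0,0,0],[0,0,0],[0,0,0],[0,0,0],[0,0,0],[0,0,0],[0,0,0]], turn=[0,0,0,0,0,0,0,0], grip=36, grip_force=25)

```text
clock: 6.43
position: [0.4461, -0.1847, 0.0696]
ee_rot: [0.679, 0.734, 0.001, 0.0]
ft_force: [-1.1, 0.6, 5.8]
grip_width: 0.525
```

Request:
jog_arm(translation=[[0,0,12],[0,0,35],[0,0,65],[20,0,85],[50,-2,90],[85,-4,90],[120,-6,90],[155,-8,90],[185,-9,90],[202,-9,90],[202,-9,90],[202,-9,90]], turn=[0,0,0,-2,-4,-6,-8,-10,-12,-12,-12,-12])

```text
clock: 7.43
position: [0.6484, -0.1938, 0.1594]
ee_rot: [0.751, 0.66, 0.0, 0.001]
ft_force: [-1.1, 0.3, -0.8]
grip_width: 0.523
```

```bash
python3 - <<'E'
from h import *
o=manip.get_obs();print(o['position'].round(4),o['ee_rot'].round(3),o['joint_pos'].round(2),o['ft_force'].round(1))
p=snap('wrist','w2.png')
z=o['position'][2]
rect(p,'square_box',z+.027);rect(p,'square_board',.014)
for a in manip.pinpoint(p,'square_box')[:1]: print(np.round(a['at']),a['confidence'],ray(p,a['at'],z-.001).round(4))
p=snap('top');rect(p,'square_box',z+.027)
rect(p,'round_box',.067);rect(p,'flat_carton',.037);rect(p,'choc_bar',.011)
E
```

```text
[ 0.6484 -0.1938  0.1594] [0.751 0.66  0.    0.001] [-0.32  0.6   0.81  1.44 -0.44  1.29  0.39] [-1.1  0.3 -0.8]
square_box 0.81 [ 649.7 -189.1] 55.2 44.6 82.5
square_board 0.56 [ 649.6 -192.5] 65.0 63.7 82.3
[318. 325.] 0.83 [ 0.6486 -0.1952  0.1584]
square_box 0.66 [ 635.5 -212. ] 33.3 11.4 170.8
round_box 0.76 [ 448.6 -191.6] 67.6 65.9 90.6
flat_carton 0.76 [ 444.3 -229.7] 62.6 29.4 174.3
choc_bar 0.65 [ 398.6 -176.2] 57.7 52.7 74.2
```

View pics/w2.png

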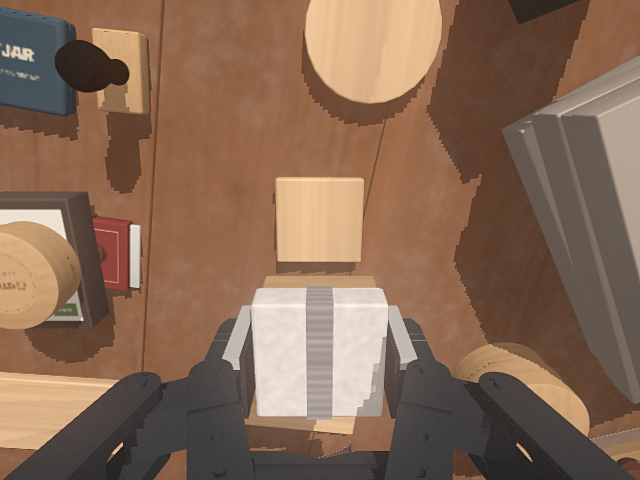

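Request:
jog_arm(translation=[[0,1,-38],[0,1,-76],[0,1,-108],[0,1,-128],[0,1,-137],[0,1,-142],[0,1,-142.5],[0,1,-142.5]], turn=[0,0,0,0,0,0,0,0])

```text
clock: 8.55
position: [0.6488, -0.193, 0.0188]
ee_rot: [0.752, 0.659, 0.002, 0.001]
ft_force: [0.9, 0.9, 0.7]
grip_width: 0.522
```

Request:
jog_arm(translation=[[0,0,0],[0,0,0],[0,0,0],[0,0,0],[0,0,0],[0,0,10],[0,0,40],[0,0,80]], turn=[0,0,0,0,0,0,0,0], grip=80)

```text
clock: 9.22
position: [0.6469, -0.1923, 0.0975]
ee_rot: [0.752, 0.659, 0.0, -0.001]
ft_force: [0.7, -0.5, 1.0]
grip_width: 0.937
```

```bash
python3 - <<'E'
from h import *
o=manip.get_obs();print(o['position'].round(4),o['ft_force'].round(1))
p=snap('top');rect(p,'round_box',.067)
p=snap('wrist','w3.png');rect(p,'square_box',.042);rect(p,'square_board',.014)
for l,z in (('square_box',.014),('square_board',0)):
  for a in manip.pinpoint(p,l)[:1]: print(np.round(a['at']),a['confidence'],ray(p,a['at'],z).round(4))
E
```

```text
[ 0.6469 -0.1923  0.0975] [ 0.7 -0.5  1. ]
round_box 0.63 [ 448.6 -192.3] 65.9 63.1 0.7
square_box 0.58 [ 649.8 -191.7] 50.2 44.8 82.4
square_board 0.78 [ 649.4 -192.6] 65.0 63.9 82.3
[313. 245.] 0.63 [ 0.6503 -0.1938  0.014 ]
```

View pics/w3.png

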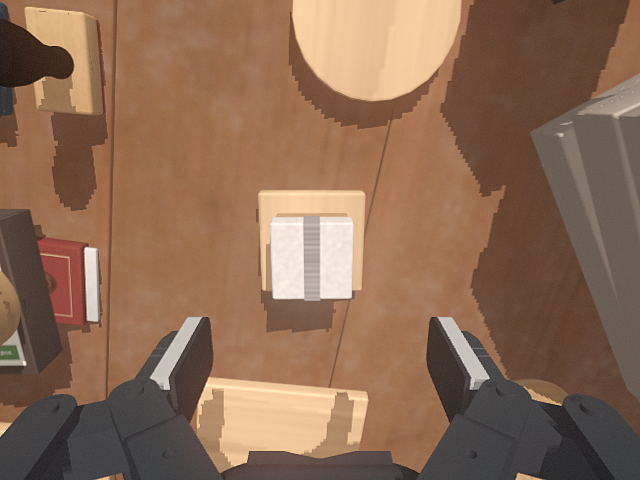

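Request:
jog_arm(translation=[[0,0,30],[-20,0,60],[-55,0,75],[-95,0,80],[-135,0,80],[-170,0,80],[-190,0,80],[-198,0,80],[-198,0,80],[-198,0,80]], turn=[0,0,0,0,0,0,0,0,0,0], grip=85.4)

```text
clock: 10.4
position: [0.4504, -0.1921, 0.1778]
ee_rot: [0.751, 0.66, 0.002, 0.0]
ft_force: [0.1, 0.0, 0.9]
grip_width: 1.004
```

```bash
python3 - <<'E'
from h import *
o=manip.get_obs();print(o['position'].round(4),o['ee_rot'].round(3),o['grip_width'])
p=snap('wrist','w4.png');rect(p,'round_box',.067);rect(p,'flat_carton',.037)
for l,z in (('round_box',.037),('flat_carton',.011)):
  for a in manip.pinpoint(p,l)[:1]: print(l,np.round(a['at']),a['confidence'],ray(p,a['at'],z).round(4))
p=snap('side')
for l,z in (('round_box',.037),('round_board',0)):
  for a in manip.pinpoint(p,l)[:1]: print(l,np.round(a['at']),a['confidence'],ray(p,a['at'],z).round(4))
E
```

```text
[ 0.4504 -0.1921  0.1778] [0.751 0.66  0.002 0.   ] 1.0041831197963738
round_box 0.89 [ 449.3 -189.9] 70.6 67.8 82.5
flat_carton 0.71 [ 454.  -159.5] 61.9 34.5 172.5
round_box [316. 223.] 0.98 [ 0.4493 -0.1905  0.037 ]
round_box [369. 283.] 0.83 [ 0.4515 -0.189   0.037 ]
round_board [200. 331.] 0.63 [ 0.7011 -0.0729  0.    ]
```

View pics/w4.png

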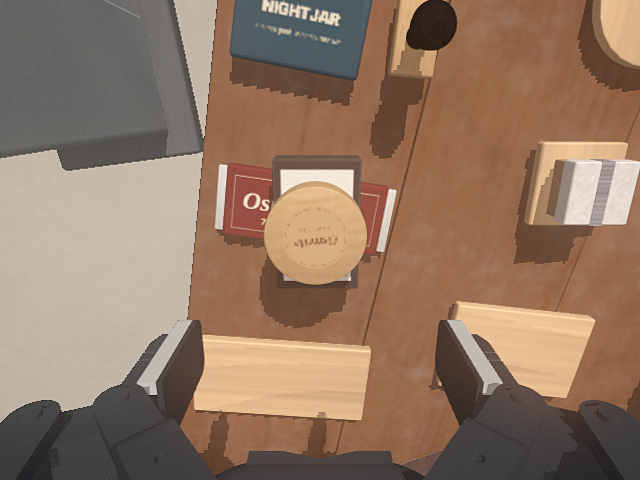

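Request:
jog_arm(translation=[[-1,1,-35],[-1,1,-70],[-1,1,-100],[-1,1,-122],[-1,1,-134],[-1,1,-141],[-1,1,-141],[-1,1,-141]], turn=[0,0,0,0,0,0,0,0])

```text
clock: 11.47
position: [0.4497, -0.1921, 0.0372]
ee_rot: [0.752, 0.659, 0.001, 0.001]
ft_force: [0.4, 0.8, 0.5]
grip_width: 1.0
```

Request:
jog_arm(translation=[[0,0,0],[0,0,0],[0,0,0],[0,0,0],[0,0,0],[0,0,0],[0,0,0]], turn=[0,0,0,0,0,0,0], grip=58, grip_force=30)

```text
clock: 12.05
position: [0.4505, -0.1923, 0.0384]
ee_rot: [0.752, 0.659, 0.002, 0.002]
ft_force: [-1.3, 0.0, 5.4]
grip_width: 0.784
```

Request:
jog_arm(translation=[[0,0,12],[0,0,40],[5,0,75],[30,5,105],[65,15,115],[100,30,115],[135,47,115],[170,66,115],[205,86,115],[233,105,115],[251,117,115],[251,117,115]], turn=[0,0,0,0,0,0,0,0,0,0,0,0])

```text
clock: 13.05
position: [0.7047, -0.0699, 0.1529]
ee_rot: [0.75, 0.662, 0.002, 0.001]
ft_force: [0.3, 0.8, -1.1]
grip_width: 0.786
```

```bash
python3 - <<'E'
from h import *
o=manip.get_obs();print(o['position'].round(4),o['ft_force'].round(1),o['grip_width'],o['joint_pos'].round(2));z=o['position'][2]
p=snap('wrist','w5.png');rect(p,'round_box',z+.029);rect(p,'round_board',.014)
for l,zz in (('round_box',z-.0013),('round_board',0)):
  for a in manip.pinpoint(p,l)[:1]: print(l,np.round(a['at']),a['confidence'],ray(p,a['at'],zz).round(4))
E
```

```text
[ 0.7047 -0.0699  0.1529] [ 0.3  0.8 -1.1] 0.7862536310163676 [-0.47  0.67  0.8   1.35 -0.48  1.31  0.21]
round_box 0.68 [706.7 -66.4] 72.0 69.0 47.0
round_board 0.68 [700.7 -60.9] 87.0 66.4 177.3
round_box [323. 322.] 0.73 [ 0.7069 -0.0705  0.1516]
round_board [308. 224.] 0.82 [ 0.6979 -0.0718  0.    ]
```

View pics/w5.png

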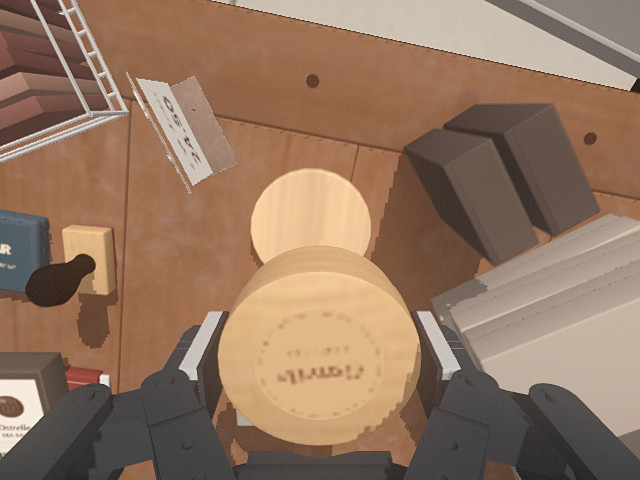

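```bash
python3 - <<'E'
from h import *
p=snap('wrist');t=snap('top')
for q in [(500,265),(410,150),(440,300),(440,290),(190,192),(235,165)]: print(q,[ray(p,q,z)[:2].round(3) for z in (0,.07)])
for q in [(205,95),(180,105),(152,52),(247,95),(172,190)]: print('t',q,[ray(t,q,z)[:2].round(3) for z in (0,.07)])
E
```

```text
(500, 265) [array([ 0.839, -0.132]), array([ 0.809, -0.1  ])]
(410, 150) [array([ 0.774, -0.034]), array([ 0.759, -0.025])]
(440, 300) [array([ 0.791, -0.157]), array([ 0.772, -0.119])]
(440, 290) [array([ 0.791, -0.148]), array([ 0.772, -0.112])]
(190, 192) [array([ 0.61 , -0.043]), array([ 0.634, -0.032])]
(235, 165) [array([ 0.647, -0.028]), array([ 0.662, -0.02 ])]
t (205, 95) [array([ 0.792, -0.075]), array([ 0.766, -0.087])]
t (180, 105) [array([ 0.774, -0.034]), array([ 0.749, -0.049])]
t (152, 52) [array([0.867, 0.017]), array([ 0.835, -0.002])]
t (247, 95) [array([ 0.793, -0.146]), array([ 0.767, -0.153])]
t (172, 190) [array([ 0.628, -0.026]), array([ 0.614, -0.042])]
```

Request:
jog_arm(translation=[[-3,-2,-15],[-5.5,-3,-45],[-5.5,-3,-75],[-5.5,-3,-102],[-5.5,-3,-120],[-5.5,-3,-130],[-5.5,-3,-136],[-5.5,-3,-136.5],[-5.5,-3,-136.5]], turn=[4,8,8,8,8,8,8,8,8])

```text
clock: 14.15
position: [0.696, -0.0794, 0.0187]
ee_rot: [0.704, 0.71, 0.002, 0.002]
ft_force: [0.4, 0.3, -1.7]
grip_width: 0.783
```

Request:
jog_arm(translation=[[0,0,0],[0,0,0],[0,0,0],[0,0,0],[0,0,8],[0,0,30],[0,0,65],[0,0,100],[0,0,120]], turn=[0,0,0,0,0,0,0,0,0], grip=79)

```text
clock: 14.9
position: [0.6971, -0.0801, 0.1436]
ee_rot: [0.705, 0.71, 0.004, 0.004]
ft_force: [1.0, -0.1, 1.5]
grip_width: 0.927
```

```bash
python3 - <<'E'
from h import *
o=manip.get_obs();print(o['position'].round(4),o['ft_force'].round(1))
p=snap('wrist','w6.png');rect(p,'round_box',.044);rect(p,'round_board',.014)
for l,zz in (('round_box',.014),('round_board',0)):
  for a in manip.pinpoint(p,l)[:1]: print(l,np.round(a['at']),a['confidence'],ray(p,a['at'],zz).round(4))
p=snap('side')
for l,zz in (('round_box',.014),('round_board',0)):
  for a in manip.pinpoint(p,l)[:1]: print(l,np.round(a['at']),a['confidence'],ray(p,a['at'],zz).round(4))
E
```

```text
[ 0.6971 -0.0801  0.1436] [ 1.  -0.1  1.5]
round_box 0.77 [696.5 -77.4] 69.5 66.7 109.1
round_board 0.57 [702.5 -58.9] 87.0 61.1 169.7
round_box [318. 230.] 0.93 [ 0.6982 -0.0812  0.014 ]
round_box [203. 321.] 0.58 [ 0.6982 -0.0815  0.014 ]
round_board [202. 331.] 0.75 [ 0.6978 -0.0737  0.    ]
```

View pics/w6.png

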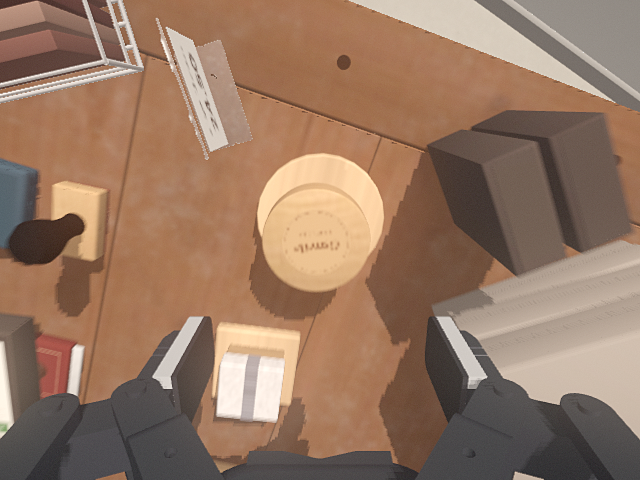

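```bash
python3 - <<'E'
from h import *
o=manip.get_obs();print(o['position'].round(4),o['ee_rot'].round(3))
p=snap('wrist')
t=p['pose'];print(ray(p,(316,237.5),.044).round(4))
# fit board circle to visible upper arc
m=manip.outline_of(p,'round_board')[0]['mask'].astype(np.uint8)
from scipy.optimize import least_squares
for l,z,r,sel in (('round_board',.014,.044,'hi'),('round_box',.044,.034,'lo')):
    m=manip.outline_of(p,l)[0]['mask'].astype(np.uint8)
    c=max(cv2.findContours(m,0,1)[0],key=cv2.contourArea)[:,0,:]
    w=np.array([ray(p,q,z)[:2] for q in c])
    f=least_squares(lambda x:np.hypot(*(w-x).T)-r,w.mean(0),loss='cauchy',f_scale=.001)
    print(l,f.x.round(4),np.median(abs(f.fun)).round(4))
E
```

```text
[ 0.6954 -0.0793  0.1374] [0.704 0.71  0.002 0.001]
[ 0.6946 -0.0738  0.044 ]
round_board [ 0.6996 -0.0726] 0.0011
round_box [ 0.5388 -0.1761] 0.006
```

```bash
cat >> h.py <<'E'
from scipy.optimize import least_squares
def circ(p,l,z,r):
    for k in manip.outline_of(p,l):
        m=k['mask'].astype(np.uint8)
        c=max(cv2.findContours(m,0,1)[0],key=cv2.contourArea)[:,0,:]
        w=np.array([ray(p,q,z)[:2] for q in c])
        f=least_squares(lambda x:np.hypot(*(w-x).T)-r,w.mean(0),loss='cauchy',f_scale=.001)
        print(l,round(k['confidence'],2),f.x.round(4),np.median(abs(f.fun)).round(4))
E
python3 - <<'E'
from h import *
o=manip.get_obs();print(o['position'].round(4),o['joint_velocities'].round(3))
p=snap('wrist','w7.png')
for l,z,r in (('round_board',.014,.044),('round_box',.044,.034)): circ(p,l,z,r)
g=cv2.cvtColor(p['frame'],cv2.COLOR_RGB2BGR)
for c,z,r,col in (((.6996,-.0726),.014,.044,(255,0,0)),((.698,-.0810),.044,.034,(0,0,255)),((.698,-.0770),.044,.034,(0,255,0))):
    pts=np.array([proj(p,[c[0]+r*np.cos(a),c[1]+r*np.sin(a),z]) for a in np.linspace(0,6.3,80)]).astype(int)
    cv2.polylines(g,[pts],True,col,1)
cv2.imwrite('pics/w7.png',cv2.resize(g[100:350,180:460],None,fx=2.4,fy=2.4))
E
```

```text
[ 0.6958 -0.0794  0.1381] [ 0.002 -0.002  0.002 -0.003  0.     0.     0.001]
round_board 0.7 [ 0.6996 -0.0722] 0.0012
round_box 0.95 [ 0.697  -0.0778] 0.0006
```

View pics/w7.png

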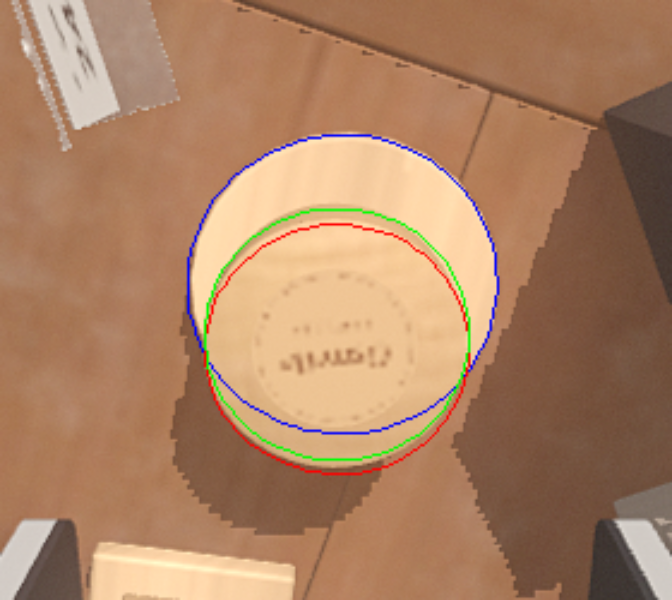

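Request:
jog_arm(translation=[[-15,-10,30],[-45,-25,55],[-80,-40,63],[-115,-55,63],[-150,-70,63],[-185,-88,63],[-215,-102,63],[-237,-110,63],[-247,-113,63],[-247,-113,63],[-247,-113,63],[-247,-113,63]], turn=[0,-2,-4,-6,-8,-8,-8,-8,-8,-8,-8,-8], grip=85.4)

```text
clock: 16.65
position: [0.45, -0.1918, 0.2018]
ee_rot: [0.752, 0.659, 0.002, 0.002]
ft_force: [1.1, 0.4, -0.1]
grip_width: 1.001
```

```bash
python3 - <<'E'
from h import *
snap('wrist');snap('wrist')
o=manip.get_obs();print(o['position'].round(4),o['ee_rot'].round(3),o['joint_velocities'].round(3))
p=snap('wrist','w8.png')
for l,z in (('flat_carton',.037),('choc_bar',.011),('oblong_board',.014)): rect(p,l,z)
for l,zz in (('flat_carton',.011),('choc_bar',0)):
  for a in manip.pinpoint(p,l)[:1]: print(l,np.round(a['at']),a['confidence'],ray(p,a['at'],zz).round(4))
p=snap('top')
for l,z in (('flat_carton',.037),('choc_bar',.011),('oblong_board',.014)): rect(p,l,z)
E
```

```text
[ 0.4498 -0.192   0.2015] [0.752 0.659 0.002 0.002] [ 0.001  0.002  0.003  0.003  0.005 -0.001 -0.002]
flat_carton 0.8 [ 449.7 -192.2] 100.0 62.0 82.5
choc_bar 0.71 [ 396.2 -173.8] 58.7 46.9 78.1
oblong_board 0.57 [ 604.8 -335.4] 123.1 84.5 165.5
flat_carton [318. 209.] 0.94 [ 0.4505 -0.1931  0.011 ]
oblong_board 0.92 [ 604.4 -337.7] 125.2 84.7 165.3
```

View pics/w8.png

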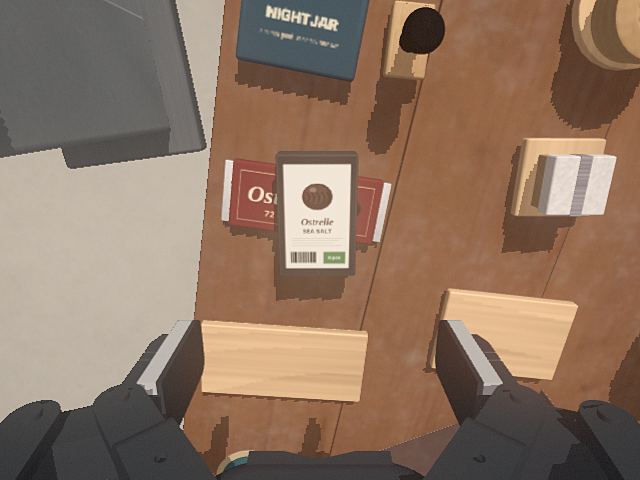

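Request:
jog_arm(translation=[[0,-1,-35],[0,-1,-72],[0,-1,-108],[0,-1,-140],[0,-1,-165],[0,-1,-182],[0,-1,-190],[0,-1,-191],[0,-1,-191]], turn=[0,0,0,0,0,0,0,0,0])

```text
clock: 18.0
position: [0.4491, -0.1938, 0.0109]
ee_rot: [0.752, 0.659, 0.002, 0.002]
ft_force: [-0.3, -0.5, 0.4]
grip_width: 1.003
```

Request:
jog_arm(translation=[[0,0,0],[0,0,0],[0,0,0],[0,0,0],[0,0,0],[0,0,0],[0,0,0],[0,0,0]], turn=[0,0,0,0,0,0,0,0], grip=52, grip_force=35)

```text
clock: 18.67
position: [0.4502, -0.1939, 0.0123]
ee_rot: [0.752, 0.659, 0.003, 0.003]
ft_force: [-1.6, 1.1, 8.7]
grip_width: 0.719
```

Request:
jog_arm(translation=[[0,0,10],[0,0,35],[0,0,70],[5,-5,105],[20,-20,120],[40,-38,120],[60,-56,120],[80,-75,120],[100,-94,120],[120,-112,120],[138,-130,120],[148,-138,120]], turn=[0,0,0,5,11,17,24,31,38,45,52,59])

```text
clock: 19.67
position: [0.5991, -0.3342, 0.1333]
ee_rot: [0.328, 0.945, 0.003, 0.002]
ft_force: [-0.5, -0.4, -1.4]
grip_width: 0.713
```

Request:
jog_arm(translation=[[3,-2,0],[5,-4,0],[6,-5,0],[6,-5,0],[6,-5,0],[6,-5,0],[6,-5,0],[6,-5,0]], turn=[6,12,18,24,24,24,24,24])

```text
clock: 20.33
position: [0.6052, -0.339, 0.1338]
ee_rot: [0.126, 0.992, 0.003, 0.001]
ft_force: [-0.2, 0.9, -1.4]
grip_width: 0.719
```

```bash
python3 - <<'E'
from h import *
o=manip.get_obs();print(o['position'].round(4),o['ee_rot'].round(3),o['joint_pos'].round(2),o['joint_velocities'].round(3).max(),o['grip_width'],o['ft_force'].round(1));z=o['position'][2]
p=snap('wrist','w9.png')
for l,zz in (('flat_carton',z+.025),('oblong_board',.014),('long_board',.014),('choc_bar',.011)): rect(p,l,zz)
for l,zz in (('flat_carton',z-.0013),('oblong_board',0)):
  for a in manip.pinpoint(p,l)[:1]: print(l,np.round(a['at']),a['confidence'],ray(p,a['at'],zz).round(4))
E
```

```text
[ 0.6052 -0.339   0.1338] [0.126 0.992 0.003 0.001] [ 0.04  0.61  0.61  1.4  -0.36  1.24  2.  ] 0.012 0.7194790053375264 [-0.2  0.9 -1.4]
flat_carton 0.56 [ 602.  -337.5] 101.3 62.4 165.7
oblong_board 0.64 [ 566.1 -327.4] 82.4 41.0 74.8
long_board 0.69 [ 467.8 -353.5] 75.1 15.8 75.6
choc_bar 0.87 [ 503.  -205.4] 57.9 11.9 75.6
flat_carton [320. 322.] 0.97 [ 0.6069 -0.3386  0.1325]
```

View pics/w9.png

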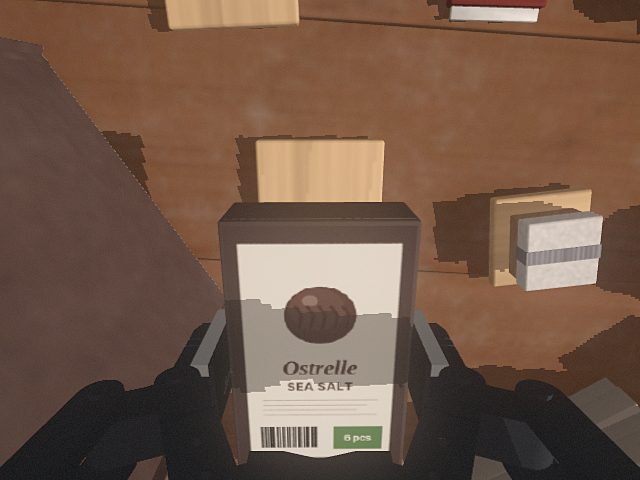

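Request:
jog_arm(translation=[[-1,1,-30],[-1,1,-60],[-1,1,-85],[-1,1,-102],[-1,1,-111],[-1,1,-116],[-1,1,-117.5],[-1,1,-117.5],[-1,1,-117.5]], turn=[0,0,0,0,0,0,0,0,0])

```text
clock: 21.43
position: [0.6049, -0.3386, 0.0172]
ee_rot: [0.125, 0.992, 0.003, 0.002]
ft_force: [-0.8, 0.2, -1.4]
grip_width: 0.715
```

Request:
jog_arm(translation=[[0,0,0],[0,0,0],[0,0,0],[0,0,0],[0,0,0],[0,0,8],[0,0,30],[0,0,60],[0,0,90],[0,0,100],[0,0,100]], turn=[0,0,0,0,0,0,0,0,0,0,0], grip=78)

```text
clock: 22.35
position: [0.6063, -0.3398, 0.1215]
ee_rot: [0.125, 0.992, 0.002, 0.005]
ft_force: [-0.1, 0.9, 0.4]
grip_width: 0.913
```

```bash
python3 - <<'E'
from h import *
o=manip.get_obs();print(o['position'].round(4),o['joint_velocities'].round(3).max())
p=snap('wrist','w10.png')
for l,zz in (('flat_carton',.040),('oblong_board',.014)): rect(p,l,zz)
for l,zz in (('flat_carton',.014),('oblong_board',0)):
  for a in manip.pinpoint(p,l)[:1]: print(l,np.round(a['at']),a['confidence'],ray(p,a['at'],zz).round(4))
E
```

```text
[ 0.6063 -0.3398  0.1215] 0.051
flat_carton 0.59 [ 604.6 -337.5] 101.5 62.0 165.8
oblong_board 0.8 [ 604.7 -337.2] 119.9 82.4 166.1
flat_carton [322. 235.] 0.66 [ 0.6071 -0.3368  0.014 ]
```

View pics/w10.png

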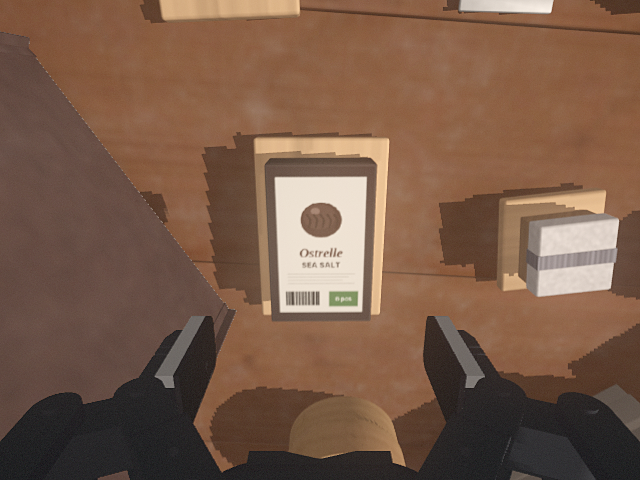

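Request:
jog_arm(translation=[[-5,5,30],[-20,20,60],[-45,42,78],[-72,66,80],[-100,90,80],[-125,114,80],[-148,134,80],[-160,146,80],[-165,150,80],[-165,150,80],[-165,150,80],[-165,150,80]], turn=[0,0,0,0,0,0,0,0,0,0,0,0], grip=85.4)

```text
clock: 23.6
position: [0.4398, -0.189, 0.1956]
ee_rot: [0.125, 0.992, 0.003, 0.001]
ft_force: [-0.3, -1.0, 0.9]
grip_width: 1.002
```

```bash
python3 - <<'E'
from h import *
snap('wrist')
o=manip.get_obs();print(o['position'].round(4),o['ee_rot'].round(3),o['joint_pos'].round(2),o['joint_velocities'].round(3).max())
p=snap('wrist','w11.png')
for l,zz in (('choc_bar',.011),('long_board',.014)): rect(p,l,zz)
for l,zz in (('choc_bar',0),('long_board',0)):
  for a in manip.pinpoint(p,l)[:1]: print(l,np.round(a['at']),a['confidence'],ray(p,a['at'],zz).round(4))
p=snap('top')
for l,zz in (('choc_bar',.011),('long_board',.014)): rect(p,l,zz)
E
```

```text
[ 0.4397 -0.189   0.1955] [0.125 0.992 0.003 0.001] [-0.31  0.01  0.63  1.91 -0.01  1.22  1.65] 0.002
choc_bar 0.86 [ 439.3 -186.2] 138.6 56.8 164.1
long_board 0.64 [ 396.8 -336.8] 156.2 79.1 168.1
choc_bar [321. 207.] 0.79 [ 0.4425 -0.1861  0.    ]
long_board [132. 203.] 0.85 [ 0.399  -0.3413  0.    ]
```

View pics/w11.png

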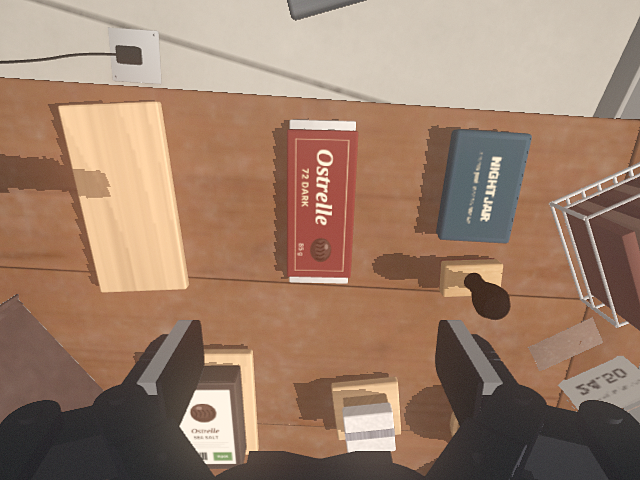

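Request:
jog_arm(translation=[[0.5,2.5,-35],[0.5,2.5,-72],[0.5,2.5,-108],[0.5,2.5,-140],[0.5,2.5,-165],[0.5,2.5,-182],[0.5,2.5,-192],[0.5,2.5,-197],[0.5,2.5,-197.5],[0.5,2.5,-197.5]], turn=[-1.5,-1.5,-1.5,-1.5,-1.5,-1.5,-1.5,-1.5,-1.5,-1.5])

```text
clock: 24.88
position: [0.4403, -0.186, -0.0011]
ee_rot: [0.138, 0.99, 0.003, 0.001]
ft_force: [0.3, -0.5, -0.9]
grip_width: 1.0
```

Request:
jog_arm(translation=[[0,0,0],[0,0,0],[0,0,0],[0,0,0],[0,0,0],[0,0,0],[0,0,0],[0,0,0]], turn=[0,0,0,0,0,0,0,0], grip=46, grip_force=30)

```text
clock: 25.55
position: [0.4411, -0.1861, -0.0001]
ee_rot: [0.138, 0.99, 0.003, 0.002]
ft_force: [-2.1, -0.3, 8.7]
grip_width: 0.645
```

Request:
jog_arm(translation=[[0,0,10],[0,0,35],[0,-5,70],[-5,-25,95],[-14,-52,100],[-23,-82,100],[-32,-112,100],[-39,-136,100],[-43,-150,100],[-43,-154,100],[-43,-154,100],[-43,-154,100]], turn=[0,0,0,1,2,3,4,4,4,4,4,4])

```text
clock: 26.55
position: [0.3986, -0.3392, 0.1002]
ee_rot: [0.103, 0.995, 0.004, 0.002]
ft_force: [-0.4, 0.8, -1.0]
grip_width: 0.646
```

```bash
python3 - <<'E'
from h import *
snap('wrist');snap('wrist')
o=manip.get_obs();print(o['position'].round(4),o['ee_rot'].round(3),o['joint_velocities'].round(3).max(),o['grip_width']);z=o['position'][2]
p=snap('wrist','w12.png')
for l,zz in (('choc_bar',z+.011),('long_board',.014)): rect(p,l,zz)
for l,zz in (('choc_bar',z),('long_board',0)):
  for a in manip.pinpoint(p,l)[:1]: print(l,np.round(a['at']),a['confidence'],ray(p,a['at'],zz).round(4))
p=snap('side')
for l,zz in (('choc_bar',z),('long_board',0)):
  for a in manip.pinpoint(p,l)[:1]: print(l,np.round(a['at']),a['confidence'],ray(p,a['at'],zz).round(4))
E
```

```text
[ 0.3989 -0.3387  0.1   ] [0.102 0.995 0.004 0.002] 0.005 0.6459600646539818
choc_bar 0.81 [ 392.9 -336.7] 129.3 55.9 168.2
long_board 0.77 [ 328.7 -324.1] 75.3 17.1 78.2
choc_bar [317. 321.] 0.61 [ 0.3994 -0.3389  0.1   ]
choc_bar [406. 210.] 0.64 [ 0.4005 -0.3302  0.1   ]
long_board [404. 255.] 0.89 [ 0.3963 -0.338   0.    ]
```

View pics/w12.png

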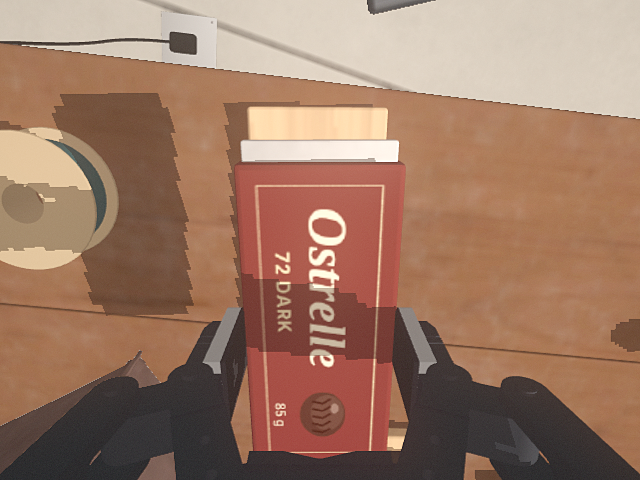

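Request:
jog_arm(translation=[[-1,-1,-30],[-1,-1,-55],[-1,-1,-70],[-1,-1,-79],[-1,-1,-83],[-1,-1,-85],[-1,-1,-85.5],[-1,-1,-85.5]], turn=[0,0,0,0,0,0,0,0])

```text
clock: 27.72
position: [0.3977, -0.3413, 0.0152]
ee_rot: [0.103, 0.995, 0.003, 0.002]
ft_force: [-0.7, -0.2, -1.6]
grip_width: 0.645
```

Request:
jog_arm(translation=[[0,0,0],[0,0,0],[0,0,0],[0,0,0],[0,0,0],[0,0,8],[0,0,35],[0,0,75],[0,0,115],[0,0,140],[0,0,140],[0,0,140]], turn=[0,0,0,0,0,0,0,0,0,0,0,0], grip=80)

```text
clock: 28.72
position: [0.3984, -0.3418, 0.1571]
ee_rot: [0.103, 0.995, 0.003, 0.004]
ft_force: [0.2, 0.4, 0.0]
grip_width: 0.934
```

```bash
python3 - <<'E'
from h import *
snap('wrist')
o=manip.get_obs();print(o['position'].round(4),o['ft_force'].round(1),o['joint_velocities'].round(3).max())
p=snap('wrist','w13.png')
for l,zz in (('choc_bar',.025),('long_board',.014),('flat_carton',.04)): rect(p,l,zz)
p=snap('top','top9.png')
for l,zz in (('choc_bar',.025),('long_board',.014),('flat_carton',.04),('oblong_board',.014),('square_box',.042),('square_board',.014)): rect(p,l,zz)
circ(p,'round_box',.044,.034);circ(p,'round_board',.014,.044)
for a in manip.pinpoint(p,'date_stamp')[:1]: print(a['at'],ray(p,a['at'],0))
cv2.imwrite('pics/fin.png',np.vstack([cv2.imread('pics/w13.png')[100:400],cv2.imread('pics/top9.png')[110:400]]))
E
```

```text
[ 0.3978 -0.3412  0.1556] [-0.9  0.7 -0. ] 0.028
choc_bar 0.98 [ 395.9 -340.2] 138.1 56.1 168.3
long_board 0.61 [ 396.4 -338.8] 155.3 76.5 167.8
flat_carton 0.84 [ 572.  -330.5] 69.9 64.3 165.8
choc_bar 0.91 [ 440.  -345.4] 54.8 48.5 166.5
long_board 0.77 [ 459.3 -333.7] 86.2 46.9 124.5
flat_carton 0.8 [ 604.2 -338.1] 101.8 62.9 165.7
oblong_board 0.67 [ 604.7 -338.3] 121.5 83.0 165.0
square_box 0.55 [ 647.5 -194.7] 48.5 46.3 171.6
square_board 0.84 [ 647.8 -193.2] 66.4 65.9 172.4
round_box 0.59 [ 0.6952 -0.0808] 0.001
round_board 0.84 [ 0.7002 -0.0744] 0.0018
[202.7, 247.6] [ 0.53308426 -0.07898943  0.        ]
```

View pics/fin.png

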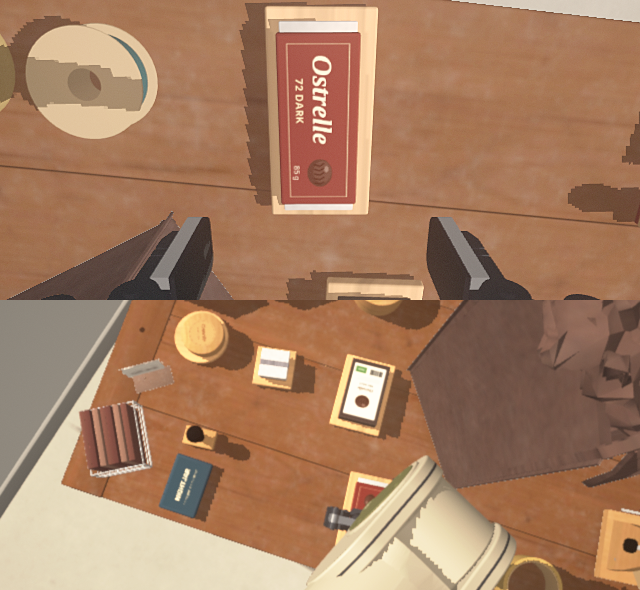

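```bash
python3 -c "
from h import *
print(manip.hand_in())"
```

```text
the job is handed in; nothing more can be done
None
```

I took the pile apart from the top down, set each article on its own board in the required order, and handed the job in at about 29 s of the 99 s. `hand_in` gives no verdict, so the results below are my own camera measurements.

| Article | Off centre | Off square | Camera used |
|---|---|---|---|
| Square box | about 2 mm | about 1° | wrist and top |
| Round box | about 7 mm (wrist), 8 mm (top) | not applicable | wrist and top |
| Carton | about 1 mm | under 1° | wrist and top |
| Chocolate bar | about 1.5 mm | about 0.5° | wrist |

- **Round box:** this is the least exact placing. The arm was still settling when I started the lowering move, so it came down short of centre. It is inside the 12 mm limit, so I did not move it again.
- **Chocolate bar:** the last top view could not confirm it, because the arm hid most of the bar and the long board. Its figures come from the wrist camera only.
- **Flatness:** I judged this only from the pictures, where all four articles look flat.
- **Stamp and bag:** the stamp read within about 4 mm of its first position, which is within the network's scatter. I saw no sign of contact with the bag. The gripper ended open and clear of everything.

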